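# Sort bar offcuts into the offcut trays

### The arm

A 6-joint arm with a two-finger parallel gripper is mounted at the origin on the work surface. World frame = base frame: x ahead of the robot, y to its left, z up, the work surface at z = 0. Lengths are in m, angles in degrees, forces in N, time in s.
With the tool pointing down it reaches from about 0.25 to 0.725 m from the base axis. Payload 9.7 kg.
Tool frame: the origin (TCP) lies midway between the tips of the shut fingers; the grasp point (between the pads) lies 19 mm behind it; z points along the fingers, y is the line along which they close (so a half turn about z gives the same grasp; the last joint's range is limited). The gripper opens to 85 mm and grips with 20 to 120 N. Pads are 22 mm wide; open, the fingers measure 114 mm over their backs; the gripper's body (76 mm by 85 mm) begins 54 mm behind the grasp point. The pads swing forward as they close: fully open they stand 13 mm farther back than shut.
Start: joints at [69.328, 4.979, 10.078, 95.1, 0, 90], TCP at [0.194, 0.515, 0.231] pointing down, gripper open.
Joint ranges: [-179.16, 179.16], [-48.56, 103.87], [-65.8, 70.77], [-126.05, 130.52], [-82.76, 87.17], [-180, 180]. Speed limits (degrees/s): [127.2, 127.2, 147.25, 180, 180, 180].

### API

Orientations are given as [roll, pitch, yaw] about the fixed x, y, z axes, in that order (R = Rz(yaw) Ry(pitch) Rx(roll)).
In Python, from workcell import bot gives the robot as it stands.
- The arm moves only by the shell command python3 -m crank 'ROWS' [FORCE]. ROWS is JSON, a list of rows, each an object with "gripper": the finger opening in mm, from 0 to 85.4; "travel": the shift along the tool's x, y, z in mm, a list of three; "twist": the turn, a rotation vector about the tool's x, y, z in rad, a list of three. In form: [{"gripper": gripper, "travel": [tx, ty, tz], "twist": [rx, ry, rz]}, ...]. A call has 1 to 12 rows; each row shifts and turns the commanded pose from where the row before left it, along the tool's axes as they then stand; what a row does not reach is not made up. A row lasts 1/8 s, in which the tool goes at most 62.5 mm and 10.7 degrees, less where a joint would pass 70% of its speed; a pose out of reach is approached as far as the arm can. A call is refused whole if a number of a shift passes 62.5 or a number of a turn 0.188, either way. A call with a gripper value outside its range is refused whole. The fingers move at their own pace and stop on an object; FORCE is the grip in N (left out, the last holds). Time passes only in rows, so rows that do not move let the fingers close. It gives the time, the measured TCP pose, the force, the opening and the grip force at its end, in the units of the state.
- bot.get_obs(): the state, without advancing time (a new reading comes with each control period).
- bot.camera(name): name is "scene" or "side" or "wrist"; returns the picture (400x640x3 uint8, red, green, blue); there is no depth.
- bot.calibration(name): a dict with "vfov" (degrees; the focal length in pixels is half the picture's height over the tangent of half this angle, whatever the lens; pixels are square), "cx", "cy" (the principal point, pixels), "k1" (the pictures are not rectified: a ray, as slopes to the right and down, at radius r is drawn at 1 + k1 r^2 times it, then the intrinsics apply), "camera_from_world" (4x4, takes a point from world to camera coordinates). Camera axes: x right, y down, z forward; pixel columns grow to the right and rows downward; lengths in m; the calibration is good to about 2 mm. A picture is of the moment at which its call begins: read the wrist's pose just before it. calibration takes no time and is no camera call; for the wrist camera it gives the pose at the moment of the call.
- bot.job_done(): hands the job in; it is judged then, once.
The state is a dict: "time": time; "q": joint angles; "qd": joint speeds; "joint_efforts": joint torques, N m; "ee_pos": TCP position; "tcp_rot": TCP orientation; "wrist_force": force on the tool from outside, world axes, zero at the start; "torque": the same for the moment, N m; "opening": finger opening in m; "grasp_force": force on a finger pad.
Only numpy, scipy, OpenCV 4.12 (cv2) and the standard library are available. Lean on these libraries where they do the work, as an engineer would, in place of code of your own. Each camera call takes 0.05 s, during which the arm holds its last target. There are 200 camera calls.

### The job

The sawing lesson is over: sort the five aluminium offcuts left on the bench into the three blue trays, each into the tray that already holds its kind of bar (flat, channel or round), on the empty part of the floor. Lay the flats and channels down flat and lengthways like the stock beside them (along the tray's short side, channels open side up), stand the round on its end, and put nothing on top of anything else. Set each piece down rather than dropping or throwing it, and leave the tape measure where it lies.

Things in the scene. Friction and masses are not known exactly. Their poses are not given: they have to be found in the camera images.
- flat_long_mid (a point): The longer loose aluminium offcut of flat bar, a solid plain strip 25 mm wide and 12 mm thick; 80 mm long. Point at the centre of its outline, half-way up its 12 mm height; x runs along its length, y across its 25 mm width, z up. It lies on the bench.
- flat_short_mid (a point): The shorter loose aluminium offcut of flat bar, a solid plain strip 25 mm wide and 12 mm thick; 50 mm long. Point at the centre of its outline, half-way up its 12 mm height; x runs along its length, y across its 25 mm width, z up. It lies on the bench.
- channel_long_mid (a point): The longer loose aluminium offcut of U-shaped channel, 25 mm wide and 25 mm high, wall and base 3 mm thick, lying open side up so that its groove shows from above; 80 mm long. Point at the centre of its outline, half-way up its 25 mm height; x runs along its length, y across its 25 mm width, z up. It lies on the bench.
- channel_short_mid (a point): The shorter loose aluminium offcut of U-shaped channel, 25 mm wide and 25 mm high, wall and base 3 mm thick, lying open side up so that its groove shows from above; 50 mm long. Point at the centre of its outline, half-way up its 25 mm height; x runs along its length, y across its 25 mm width, z up. It lies on the bench.
- round_end_mid (a point): The loose aluminium offcut of round bar, 28 mm in diameter and 45 mm tall, standing on its sawn end on the bench. Point at its centre, half-way up; z is its own axis, up.
- tray_flat: Blue sheet-steel tray, one of three alike, fixed: 130 (x) x 200 (y) x 40 mm high, walls and floor 3 mm. Origin: centre of its underside; x along its short side (roughly away from the robot), y roughly to the left. Holds flat-bar offcuts stacked up to 36 mm high. These stay put, between y = +41 mm and the +y wall; the rest of the floor is empty.
- tray_channel: Blue sheet-steel tray, one of three alike, fixed: 130 (x) x 200 (y) x 40 mm high, walls and floor 3 mm. Origin: centre of its underside; x along its short side (roughly away from the robot), y roughly to the left. Holds two U-channel offcuts lying open side up, 25 mm high. These stay put, between y = +41 mm and the +y wall; the rest of the floor is empty.
- tray_round: Blue sheet-steel tray, one of three alike, fixed: 130 (x) x 200 (y) x 40 mm high, walls and floor 3 mm. Origin: centre of its underside; x along its short side (roughly away from the robot), y roughly to the left. Holds five round-bar offcuts on end, 30 to 48 mm high. These stay put, between y = +41 mm and the +y wall; the rest of the floor is empty.
- tape_mid (a point): A black tape measure, 58 x 50 x 32 mm, with a yellow disc on top, lying loose among the offcuts. Not part of the job. Point at its centre.
Mind the look-alikes: they are no part of the job. Leave any green or pink look-alike of the part that bears flat_long_mid alone.

How it is judged:
By the outcome, as a careful person would: the job done as asked, in the order asked, and still so for the second after the job is handed in, with the robot touching nothing.
It also fails if it takes over 128 s, if anything falls off the work surface, if the arm or the gripper's body presses on something with over 40 N, if the wrist force passes 120 N, or if a joint passes its speed limit or range.

## Working session

There is one attempt and no reset: what is moved stays moved. The work goes in short steps, Python scripts to look and compute and a shell command to move; the robot and the scene stay as the last step left them, time stands still between calls to the robot, and variables do not carry over. Pictures are saved under pics/ and viewed, at most 14 in all, crops included, and the job is handed in when it is done.

```bash
mkdir -p pics; ls; python3 - <<'E'
from workcell import bot
import cv2,json
for n in("scene","side","wrist"):
    c=bot.calibration(n); im=bot.camera(n); cv2.imwrite(f"pics/{n}0.png",im[:,:,::-1]); print(n,c)
print(bot.get_obs())
E
```

```text
pics
scene {'vfov': 57.058300400954224, 'cx': 317.9585847697166, 'cy': 198.33257064696966, 'k1': -0.07511272746784237, 'camera_from_world': array([[ 0.61300175,  0.79000283, -0.01115305, -0.30882988],
       [ 0.50755714, -0.40457806, -0.76072488, -0.17991865],
       [-0.60548709,  0.46066487, -0.64897863,  1.12048474],
       [ 0.        ,  0.        ,  0.        ,  1.        ]])}
side {'vfov': 45.49598025301008, 'cx': 322.9727178977594, 'cy': 197.83091674024908, 'k1': -0.09099849030884186, 'camera_from_world': array([[ 0.89294368, -0.44983806,  0.01724255, -0.38849075],
       [-0.30275339, -0.62844035, -0.71652154,  0.18848857],
       [ 0.33315457,  0.63459313, -0.69735184,  0.82815543],
       [ 0.        ,  0.        ,  0.        ,  1.        ]])}
wrist {'vfov': 60.83111121197454, 'cx': 319.13418887457664, 'cy': 199.38558524716586, 'k1': -0.009163984742585214, 'camera_from_world': array([[ 3.53794112e-01,  9.35323306e-01,  1.98932907e-04,
        -5.50739124e-01],
       [ 9.00432330e-01, -3.40653835e-01,  2.70511707e-01,
        -3.49903024e-02],
       [ 2.53083671e-01, -9.55263235e-02, -9.62716665e-01,
         3.77030578e-01],
       [ 0.00000000e+00,  0.00000000e+00,  0.00000000e+00,
         1.00000000e+00]])}
{'time': 0.15, 'q': array([ 6.93285233e+01,  5.00382484e+00,  1.00460352e+01,  9.50985704e+01,
       -4.85322007e-05,  9.00002175e+01]), 'qd': array([-0.03978474, -0.15603331,  0.15846968, -0.01497645,  0.02594393,
        0.08662568]), 'joint_efforts': array([-6.10546449e-04, -5.20761931e+01,  4.65044260e+01,  1.38877091e-02,
       -1.05099204e-05,  6.63304633e-06]), 'ee_pos': array([0.19409852, 0.51444051, 0.23075659]), 'tcp_rot': array([-1.79943640e+02,  4.87461619e-05,  1.59328306e+02]), 'wrist_force': array([-0.75304901, -0.1769699 ,  0.3417308 ]), 'torque': array([-0.02054985, -0.00757209,  0.0137006 ]), 'grasp_force': 0.0, 'opening': 0.08579956592029499}
```

View pics/scene0.png

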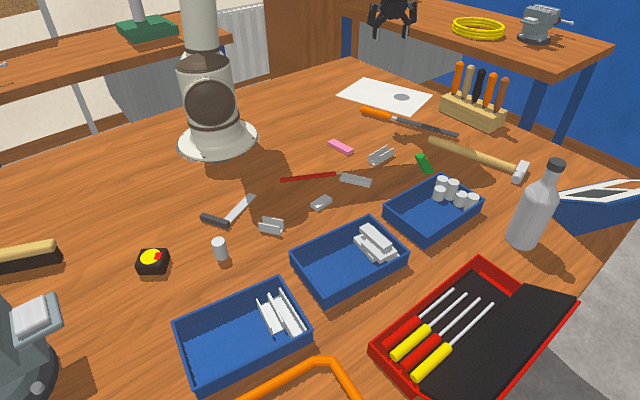

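View pics/side0.png

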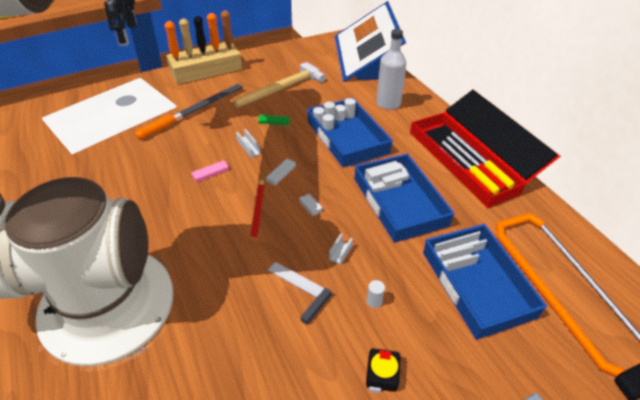

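The loose candidates in the scene view are:
- Channels at (381,155) and (271,226).
- Flats at (355,180) and (320,202).
- The round at (220,248).
- Look-alikes to leave alone: pink (341,147) and green (424,163).
- The tape at (152,261).

The trays, near to far in y, hold channels at (243,337), flats at (350,260) and rounds at (433,212). Next I'll take rough measurements and confirm with an enlarged crop.

```bash
cat > h.py <<'E'
from workcell import bot
import cv2,numpy as np
def KD(c):
    f=200/np.tan(np.radians(c["vfov"]/2))
    return np.array([[f,0,c["cx"]],[0,f,c["cy"]],[0,0,1]]),np.array([c["k1"],0,0,0.])
def cast(c,px,z):
    K,D=KD(c); n=cv2.undistortPoints(np.float64(px).reshape(-1,1,2),K,D).reshape(-1,2)
    T=c["camera_from_world"]; R=T[:3,:3]; o=-R.T@T[:3,3]
    d=np.c_[n,np.ones(len(n))]@R; return o+d*((z-o[2])/d[:,2])[:,None]
def proj(c,P):
    K,D=KD(c);T=c["camera_from_world"]
    return cv2.projectPoints(np.float64(P).reshape(-1,1,3),cv2.Rodrigues(T[:3,:3])[0],T[:3,3],K,D)[0].reshape(-1,2)
def blobs(im,mask,amin):
    n,l,s,cen=cv2.connectedComponentsWithStats(mask.astype(np.uint8))
    return [(s[i],cen[i],l==i) for i in range(1,n) if s[i,4]>=amin]
def hsv(im): return cv2.cvtColor(im,cv2.COLOR_RGB2HSV)
E
python3 - <<'E'
from h import *
c=bot.calibration("scene"); im=cv2.imread("pics/scene0.png")[:,:,::-1].copy(); H=hsv(im)
m=(H[...,1]<60)&(H[...,2]>110)
for s,cen,l in blobs(im,m,40):
    if 190<cen[0]<500 and 130<cen[1]<350:
        p=cast(c,[cen],.012)[0]; r=cv2.minAreaRect(cast(c,np.argwhere(l)[:,::-1],.012)[:,:2].astype(np.float32)*1000)
        print("grey",cen.round(),s[4],p.round(3),np.round(r[1]),round(r[2]))
b=(H[...,0]>100)&(H[...,0]<125)&(H[...,1]>120)
for s,cen,l in blobs(im,b,1500):
    print("blue",s,cen.round()); 
for n in("pink","green"): pass
# tray corners (outer top) from silhouette quads, z=.04
for s,cen,l in blobs(im,b,1500):
    if 160<cen[0]<490 and cen[1]>170:
        h=cv2.convexHull(np.argwhere(l)[:,::-1].astype(np.int32)); a=cv2.approxPolyDP(h,4,True)[:,0]
        print(a.tolist(), cast(c,a,.04)[:,:2].round(3).tolist())
for n in("scene","side","wrist"):
    T=bot.calibration(n)["camera_from_world"]; print(n,(-T[:3,:3].T@T[:3,3]).round(3))
a=cv2.resize(im[125:275,190:490],(800,400),interpolation=cv2.INTER_CUBIC)
w=cv2.imread("pics/wrist0.png")[:,:,::-1]; w=cv2.resize(w,(320,200))
o=np.zeros((600,800,3),np.uint8); o[:400]=a; o[400:,:320]=w; cv2.imwrite("pics/c1.png",o[:,:,::-1])
E
```

```text
grey [217. 142.] 2280 [ 0.032 -0.015  0.012] [245. 221.] 70
grey [380. 156.] 306 [0.385 0.31  0.012] [ 47. 108.] 5
grey [356. 180.] 289 [0.424 0.184 0.012] [83. 38.] 30
grey [453. 193.] 900 [0.613 0.336 0.012] [116. 110.] 22
grey [240. 207.] 303 [ 0.333 -0.101  0.012] [ 24. 108.] 26
grey [321. 202.] 220 [0.438 0.06  0.012] [33. 58.] 6
grey [271. 225.] 379 [ 0.43  -0.075  0.012] [62. 49.] 37
grey [375. 244.] 1082 [0.614 0.065 0.012] [ 68. 113.] 83
grey [219. 248.] 306 [ 0.42  -0.197  0.012] [29. 72.] 73
grey [281. 315.] 1315 [ 0.633 -0.184  0.012] [ 57. 105.] 83
grey [437. 302.] 161 [0.787 0.054 0.012] [  7. 100.] 0
grey [447. 309.] 177 [0.81  0.056 0.012] [108.   6.] 90
grey [460. 316.] 207 [0.832 0.063 0.012] [118.   6.] 90
grey [471. 324.] 228 [0.854 0.065 0.012] [129.   6.] 90
blue [  449     0   191   168 14477] [580.  78.]
blue [ 382  172  103   78 3339] [425. 214.]
blue [ 553  195   87   41 2182] [597. 214.]
blue [ 288  214  122   96 5146] [342. 263.]
blue [ 171  274  142  126 7963] [232. 340.]
[[484, 199], [479, 211], [424, 249], [382, 216], [383, 203], [439, 172]] [[0.689, 0.341], [0.706, 0.296], [0.701, 0.113], [0.582, 0.116], [0.553, 0.148], [0.558, 0.343]]
[[409, 252], [406, 264], [324, 309], [292, 266], [288, 251], [369, 214]] [[0.688, 0.083], [0.705, 0.056], [0.685, -0.127], [0.574, -0.116], [0.538, -0.101], [0.56, 0.098]]
[[312, 341], [199, 399], [171, 321], [278, 274], [311, 326]] [[0.719, -0.178], [0.692, -0.361], [0.546, -0.345], [0.573, -0.147], [0.697, -0.163]]
scene [ 0.959 -0.345  0.587]
side [ 0.128 -0.582  0.719]
wrist [0.131 0.539 0.373]
```

View pics/c1.png

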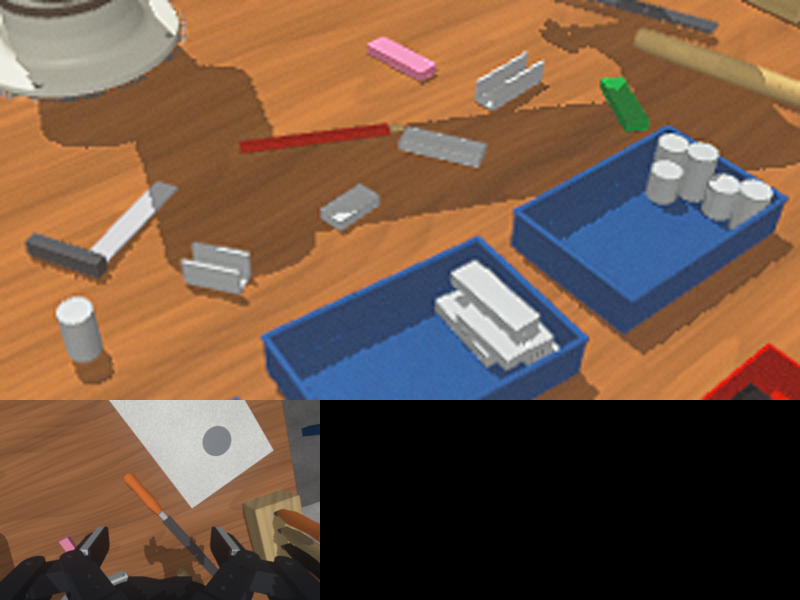

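The crop shows all five offcuts plainly: channel long (381,155) and short (271,226), flat long (356,180) with the red pencil at its end, flat short (321,202), and the round (219,248). Only these are bare aluminium, and the pink and green ones are ruled out by colour. I'll bring the wrist camera over the middle to measure accurately.

```bash
python3 -m crank '[{"gripper":85,"travel":[-37,-32,-6],"twist":[0,0,0]},{"gripper":85,"travel":[-37,-32,-6],"twist":[0,0,0]},{"gripper":85,"travel":[-37,-32,-6],"twist":[0,0,0]},{"gripper":85,"travel":[-37,-32,-6],"twist":[0,0,0]},{"gripper":85,"travel":[-37,-32,-6],"twist":[0,0,0]},{"gripper":85,"travel":[-37,-32,-6],"twist":[0,0,0]},{"gripper":85,"travel":[-37,-32,-6],"twist":[0,0,0]},{"gripper":85,"travel":[-37,-32,-6],"twist":[0,0,0]},{"gripper":85,"travel":[-37,-32,-6],"twist":[0,0,0]},{"gripper":85,"travel":[-37,-32,-6],"twist":[0,0,0]},{"gripper":85,"travel":[0,0,0],"twist":[0,0,0]},{"gripper":85,"travel":[0,0,0],"twist":[0,0,0]}]' 60
python3 - <<'E'
from h import *
print(bot.get_obs()["q"].round(1))
c=bot.calibration("wrist"); im=bot.camera("wrist"); cv2.imwrite("pics/w1.png",im[:,:,::-1]); np.save("w1c.npy",c,allow_pickle=True)
H=hsv(im); m=(H[...,1]<70)&(H[...,2]>90)
for s,cen,l in blobs(im,m,40):
    print("grey",cen.round(),s[4],cast(c,[cen],.012)[0].round(3))
E
```

```text
time: 1.65
ee_pos: [0.4272, 0.0847, 0.291]
tcp_rot: [-180.0, -0.0, 159.3]
wrist_force: [-0.2, -0.1, 0.5]
opening: 0.0851
grasp_force: 0.0
[ 11.2  -8.7   3.5 102.3   0.   31.9]
grey [489.  61.] 1928 [0.389 0.311 0.012]
grey [140. 144.] 2462 [ 0.33  -0.113  0.012]
grey [395. 126.] 1516 [0.42  0.186 0.012]
grey [304. 173.] 876 [0.435 0.063 0.012]
grey [472. 212.] 698 [0.561 0.248 0.012]
grey [203. 209.] 1072 [ 0.434 -0.077  0.012]
grey [543. 242.] 3623 [0.636 0.327 0.012]
grey [114. 245.] 841 [ 0.437 -0.211  0.012]
grey [356. 260.] 100 [0.572 0.084 0.012]
grey [182. 281.] 742 [ 0.517 -0.151  0.012]
grey [456. 281.] 859 [0.651 0.203 0.012]
grey [290. 269.] 489 [ 0.553 -0.003  0.012]
grey [351. 298.] 2416 [0.625 0.059 0.012]
grey [232. 339.] 51 [ 0.627 -0.125  0.012]
```

View pics/w1.png

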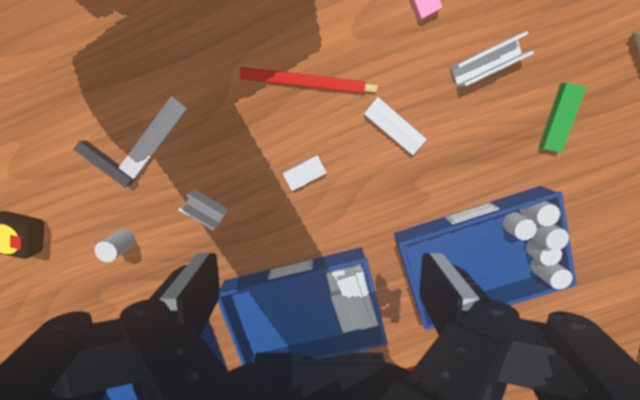

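This view shows flats at (395,126) and (304,173), the short channel at (203,209), the long channel at (490,62), and the round at (107,252, top). The flat tray has corners at (220,292) and (365,250), and the round tray at (396,235) and (560,190). Now I'll work out exact poses and tray frames.

```bash
python3 - <<'E'
from h import *
c=np.load("w1c.npy",allow_pickle=True).item(); im=cv2.imread("pics/w1.png")[:,:,::-1].copy(); H=hsv(im)
def rect(l,z):
    k=cv2.findContours(l.astype(np.uint8),0,1)[0][0][:,0]
    r=cv2.minAreaRect((cast(c,k,z)[:,:2]*1000).astype(np.float32)); b=cv2.boxPoints(r); e=b[1]-b[0],b[2]-b[1]; L=max(e,key=np.linalg.norm)
    return np.round(r[0]),np.round(r[1]),round(np.degrees(np.arctan2(L[1],L[0]))%180,1)
m=(H[...,1]<75)&(H[...,2]>90)
for s,cen,l in blobs(im,m,300):
    if cen[1]<255: print("grey",cen.round(),*rect(l,.012))
# round top: bright
t=(H[...,1]<60)&(H[...,2]>185)
for s,cen,l in blobs(im,t,60):
    print("bright",cen.round(),s[4],cast(c,[cen],.045)[0].round(3),cast(c,[cen],.025)[0].round(3),rect(l,.025))
b=(H[...,0]>100)&(H[...,0]<125)&(H[...,1]>110)&(H[...,2]>50)
for s,cen,l in blobs(im,b,1500):
    h=cv2.convexHull(np.argwhere(l)[:,::-1].astype(np.int32)); a=cv2.approxPolyDP(h,4,True)[:,0]
    print(a.tolist(), cast(c,a,.04)[:,:2].round(3).tolist())
E
```

```text
grey [489.  61.] [389. 314.] [29. 93.] 95.1
grey [140. 144.] [ 309. -116.] [ 78. 133.] 118.0
grey [395. 126.] [421. 187.] [82. 27.] 30.6
grey [304. 173.] [435.  63.] [28. 52.] 97.1
grey [531. 237.] [635. 251.] [221. 161.] 88.5
grey [203. 209.] [433. -78.] [54. 37.] 35.8
grey [114. 245.] [ 436. -211.] [30. 63.] 105.8
bright [493.  61.] 1030 [0.388 0.299 0.045] [0.39  0.309 0.025] (array([388., 308.]), array([26., 88.]), np.float32(94.9))
bright [395. 125.] 1396 [0.416 0.181 0.045] [0.418 0.184 0.025] (array([419., 185.]), array([78., 24.]), np.float32(30.4))
bright [132. 166.] 314 [ 0.352 -0.117  0.045] [ 0.351 -0.128  0.025] (array([ 347., -123.]), array([21., 36.]), np.float32(117.7))
bright [304. 173.] 793 [0.43  0.067 0.045] [0.433 0.064 0.025] (array([433.,  64.]), array([25., 49.]), np.float32(97.3))
bright [548. 215.] 369 [0.582 0.322 0.045] [0.593 0.333 0.025] (array([593., 333.]), array([28., 27.]), np.float32(69.2))
bright [474. 214.] 198 [0.549 0.239 0.045] [0.558 0.246 0.025] (array([557., 246.]), array([57.,  9.]), np.float32(88.4))
bright [525. 229.] 343 [0.59  0.292 0.0
[... 402 characters left out ...]
rray([690., 333.]), array([28., 28.]), np.float32(144.3))
bright [338. 273.] 65 [0.565 0.059 0.045] [0.575 0.057 0.025] (array([575.,  57.]), array([10., 16.]), np.float32(101.8))
bright [353. 285.] 551 [0.588 0.071 0.045] [0.599 0.069 0.025] (array([599.,  68.]), array([37., 36.]), np.float32(82.1))
[[560, 193], [566, 229], [555, 290], [426, 328], [399, 242], [419, 226], [537, 188]] [[0.562, 0.343], [0.611, 0.342], [0.691, 0.315], [0.686, 0.141], [0.554, 0.144], [0.542, 0.173], [0.546, 0.319]]
[[385, 343], [327, 357], [243, 365], [217, 300], [225, 281], [335, 255], [362, 257]] [[0.689, 0.083], [0.682, 0.001], [0.653, -0.113], [0.548, -0.103], [0.526, -0.081], [0.542, 0.064], [0.557, 0.095]]
```

Measurements agree with the given sizes: flats 82x27 and 52x28 mm including edge pixels, round top 27x28 mm, and tray corners about 200x130 mm in both views. I'll write a helper that turns a target pose into N equal tool-frame rows, then fetch the short flat.

```bash
cat >> h.py <<'E'
from scipy.spatial.transform import Rotation as Ro
from scipy.linalg import fractional_matrix_power as fmp
def pose(x,y,z,yaw):
    T=np.eye(4); T[:3,:3]=Ro.from_euler("xyz",[180,0,yaw],degrees=True).as_matrix(); T[:3,3]=x,y,z; return T
def plan(*tg):
    "tg: (x,y,z,yaw) in mm, deg; prints N equal rows for each leg"
    o=bot.get_obs(); A=np.eye(4); A[:3,:3]=Ro.from_euler("xyz",o["tcp_rot"],degrees=True).as_matrix(); A[:3,3]=o["ee_pos"]*1000
    for t in tg:
        B=pose(*t); D=np.linalg.inv(A)@B; w=np.degrees(np.linalg.norm(Ro.from_matrix(D[:3,:3]).as_rotvec()))
        N=int(max(1,np.ceil(w/9),np.ceil(np.linalg.norm(D[:3,3])/48)))
        M=np.real(fmp(D,1/N)); print(t,"N",N,"travel",M[:3,3].round(1).tolist(),"twist",Ro.from_matrix(M[:3,:3]).as_rotvec().round(4).tolist()); A=B
def slot(tray,lx,ly):
    (cx,cy,t)={"flat":(613,-9,-6.5),"channel":(621.5,-254,-7.5),"round":(621,244.5,-1.2)}[tray]; a=np.radians(t)
    return round(cx+lx*np.cos(a)-ly*np.sin(a),1),round(cy+lx*np.sin(a)+ly*np.cos(a),1),t+180
E
python3 - <<'E'
from h import *
plan((434,63.5,120,97.1),(434,63.5,4,97.1))
for s in (("flat",0,0),("flat",0,-52),("channel",0,0),("channel",0,-52),("round",0,-30)): print(s,slot(*s))
print(cast(bot.calibration("scene"),[[525,243]],0))
E
```

```text
(434, 63.5, 120, 97.1) N 7 travel [-3.1, -1.4, 24.4] twist [-0.0, -0.0001, 0.1552]
(434, 63.5, 4, 97.1) N 3 travel [-0.0, -0.0, 38.7] twist [0.0, -0.0, 0.0]
('flat', 0, 0) (np.float64(613.0), np.float64(-9.0), 173.5)
('flat', 0, -52) (np.float64(607.1), np.float64(-60.7), 173.5)
('channel', 0, 0) (np.float64(621.5), np.float64(-254.0), 172.5)
('channel', 0, -52) (np.float64(614.7), np.float64(-305.6), 172.5)
('round', 0, -30) (np.float64(620.4), np.float64(214.5), 178.8)
[[0.8120718  0.33300932 0.        ]]
```

```bash
python3 -m crank '[{"gripper":85,"travel":[-3.1,-1.4,24.4],"twist":[0,0,0.155]},{"gripper":85,"travel":[-3.1,-1.4,24.4],"twist":[0,0,0.155]},{"gripper":85,"travel":[-3.1,-1.4,24.4],"twist":[0,0,0.155]},{"gripper":85,"travel":[-3.1,-1.4,24.4],"twist":[0,0,0.155]},{"gripper":85,"travel":[-3.1,-1.4,24.4],"twist":[0,0,0.155]},{"gripper":85,"travel":[-3.1,-1.4,24.4],"twist":[0,0,0.155]},{"gripper":85,"travel":[-3.1,-1.4,24.4],"twist":[0,0,0.155]},{"gripper":85,"travel":[0,0,40],"twist":[0,0,0]},{"gripper":85,"travel":[0,0,20],"twist":[0,0,0]},{"gripper":85,"travel":[0,0,0],"twist":[0,0,0]}]' 60
python3 - <<'E'
from h import *
plan((434,63.5,4,97.1)); c=bot.calibration("wrist"); im=bot.camera("wrist"); cv2.imwrite("pics/w2.png",im[:,:,::-1])
E
```

```text
time: 2.95
ee_pos: [0.4331, 0.064, 0.0592]
tcp_rot: [-179.8, -0.0, 97.3]
wrist_force: [-0.1, 0.5, 0.2]
opening: 0.0851
grasp_force: 0.0
(434, 63.5, 4, 97.1) N 2 travel [-0.3, 0.5, 27.6] twist [-0.0014, -0.0, 0.0016]
```

View pics/w2.png

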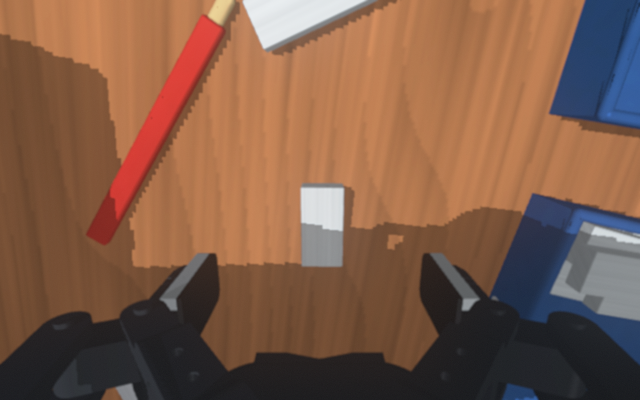

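The short flat sits centred between the fingers and aligned at (322,225), with the tray wall well clear at right. Descend and grip.

```bash
python3 -m crank '[{"gripper":85,"travel":[0,0.3,27],"twist":[0,0,0]},{"gripper":85,"travel":[0,0,18],"twist":[0,0,0]},{"gripper":40,"travel":[0,0,9],"twist":[0,0,0]},{"gripper":15,"travel":[0,0,0],"twist":[0,0,0]},{"gripper":15,"travel":[0,0,0],"twist":[0,0,0]},{"gripper":15,"travel":[0,0,0],"twist":[0,0,0]},{"gripper":15,"travel":[0,0,0],"twist":[0,0,0]},{"gripper":15,"travel":[0,0,0],"twist":[0,0,0]}]' 60; python3 -c "
from h import *
plan((434,63.5,120,97.1),(*slot('flat',0,-52)[:2],120,173.5),(*slot('flat',0,-52)[:2],8,173.5))"
```

```text
time: 4.0
ee_pos: [0.4355, 0.0632, 0.0076]
tcp_rot: [179.9, -0.0, 97.2]
wrist_force: [-0.7, -0.3, 5.7]
opening: 0.0221
grasp_force: 59.1
(434, 63.5, 120, 97.1) N 3 travel [0.2, -0.4, -37.5] twist [0.0006, -0.0, 0.0004]
(np.float64(607.1), np.float64(-60.7), 120, 173.5) N 9 travel [-24.8, 5.9, 0.0] twist [0.0, 0.0, -0.1482]
(np.float64(607.1), np.float64(-60.7), 8, 173.5) N 3 travel [-0.0, -0.0, 37.3] twist [0.0, 0.0, 0.0]
```

Grip holds (59 N). Lift and carry.

```bash
python3 -m crank '[{"gripper":15,"travel":[0,0,-37],"twist":[0,0,0]},{"gripper":15,"travel":[0,0,-37],"twist":[0,0,0]},{"gripper":15,"travel":[0,0,-37],"twist":[0,0,0]},{"gripper":15,"travel":[-24.8,5.9,0],"twist":[0,0,-0.148]},{"gripper":15,"travel":[-24.8,5.9,0],"twist":[0,0,-0.148]},{"gripper":15,"travel":[-24.8,5.9,0],"twist":[0,0,-0.148]},{"gripper":15,"travel":[-24.8,5.9,0],"twist":[0,0,-0.148]},{"gripper":15,"travel":[-24.8,5.9,0],"twist":[0,0,-0.148]},{"gripper":15,"travel":[-24.8,5.9,0],"twist":[0,0,-0.148]},{"gripper":15,"travel":[-24.8,5.9,0],"twist":[0,0,-0.148]},{"gripper":15,"travel":[-24.8,5.9,0],"twist":[0,0,-0.148]},{"gripper":15,"travel":[-24.8,5.9,0],"twist":[0,0,-0.148]}]' 60; python3 -m crank '[{"gripper":15,"travel":[0,0,0],"twist":[0,0,0]},{"gripper":15,"travel":[0,0,0],"twist":[0,0,0]}]'; python3 - <<'E'
from h import *
x,y,t=slot('flat',0,-52); plan((x,y,11.5,t)); im=bot.camera("wrist"); cv2.imwrite("pics/w3.png",im[:,:,::-1])
E
```

```text
time: 5.5
ee_pos: [0.609, -0.0612, 0.1176]
tcp_rot: [-180.0, 0.0, 173.7]
wrist_force: [0.4, 0.3, -0.0]
opening: 0.0224
grasp_force: 59.0
time: 5.75
ee_pos: [0.6077, -0.0607, 0.1174]
tcp_rot: [-180.0, -0.0, 173.4]
wrist_force: [-0.7, -0.3, -0.7]
opening: 0.0225
grasp_force: 59.0
(np.float64(607.1), np.float64(-60.7), 11.5, 173.5) N 3 travel [0.2, -0.0, 35.3] twist [-0.0, -0.0002, -0.0008]
```

View pics/w3.png

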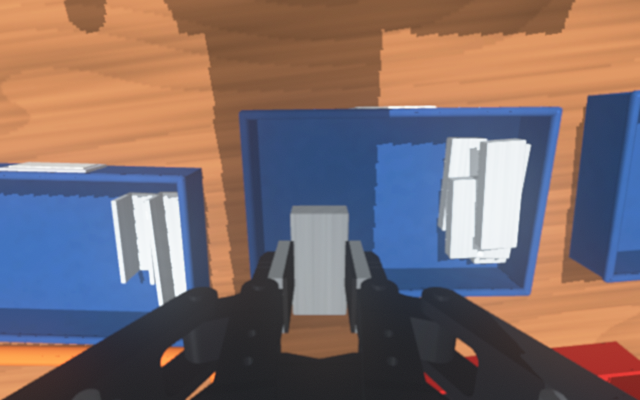

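The held flat is parallel to the flat tray's sides. Rim corners show at (243,112), (559,108) and (530,294), plus a channel-tray corner at (202,170). I'll cross-check the frames.

```bash
python3 - <<'E'
from h import *
c=bot.calibration("wrist")
P=cast(c,[[242,111],[560,108],[530,295],[203,169],[183,346],[586,94]],.04)[:,:2]*1000; print(P.round())
m=(P[0]+P[2])/2; print("flat centre",m, "yaws",np.degrees(np.arctan2(*(P[1]-P[0])[::-1]))-90)
E
```

```text
[[ 539. -100.]
 [ 560.   97.]
 [ 692.   85.]
 [ 572. -132.]
 [ 705. -176.]
 [ 554.  113.]]
flat centre [615.50575262  -7.50121291] yaws -6.076477148003306
```

Agrees within 2.5 mm. Lower and release.

```bash
python3 -m crank '[{"gripper":15,"travel":[0,0,38],"twist":[0,0,0]},{"gripper":15,"travel":[0,0,38],"twist":[0,0,0]},{"gripper":15,"travel":[0,0,18],"twist":[0,0,0]},{"gripper":15,"travel":[0,0,7],"twist":[0,0,0]},{"gripper":15,"travel":[0,0,3],"twist":[0,0,0]},{"gripper":15,"travel":[0,0,1],"twist":[0,0,0]},{"gripper":15,"travel":[0,0,0],"twist":[0,0,0]},{"gripper":15,"travel":[0,0,0],"twist":[0,0,0]}]'
```

```text
time: 6.8
ee_pos: [0.6085, -0.0608, 0.013]
tcp_rot: [180.0, 0.0, 173.5]
wrist_force: [0.4, -0.9, 0.4]
opening: 0.0226
grasp_force: 59.0
```

```bash
python3 -m crank '[{"gripper":15,"travel":[0,0,1],"twist":[0,0,0]},{"gripper":15,"travel":[0,0,1],"twist":[0,0,0]},{"gripper":15,"travel":[0,0,0],"twist":[0,0,0]}]'
```

```text
time: 7.18
ee_pos: [0.6082, -0.0607, 0.0107]
tcp_rot: [180.0, 0.0, 173.5]
wrist_force: [-1.2, -0.5, 1.9]
opening: 0.0227
grasp_force: 59.3
```

```bash
python3 -m crank '[{"gripper":15,"travel":[0,0,0.7],"twist":[0,0,0]},{"gripper":38,"travel":[0,0,0],"twist":[0,0,0]},{"gripper":38,"travel":[0,0,0],"twist":[0,0,0]},{"gripper":38,"travel":[0,0,0],"twist":[0,0,0]},{"gripper":38,"travel":[0,0,-10],"twist":[0,0,0]},{"gripper":38,"travel":[0,0,-40],"twist":[0,0,0]},{"gripper":38,"travel":[0,0,-40],"twist":[0,0,0]},{"gripper":85,"travel":[0,0,-10],"twist":[0,0,0]}]'; python3 -c "
from h import *
plan((421,186.5,110,210.6),(421,186.5,5,210.6))"
```

```text
time: 8.18
ee_pos: [0.6095, -0.0609, 0.1137]
tcp_rot: [180.0, 0.3, 173.5]
wrist_force: [0.2, -0.5, -0.2]
opening: 0.0549
grasp_force: 0.0
(421, 186.5, 110, 210.6) N 7 travel [21.2, 39.9, 0.5] twist [-0.0002, 0.0007, -0.0926]
(421, 186.5, 5, 210.6) N 3 travel [-0.0, -0.0, 35.0] twist [0.0, 0.0, -0.0]
```

```bash
python3 -m crank '[{"gripper":85,"travel":[21.2,39.9,0.5],"twist":[0,0,-0.0926]},{"gripper":85,"travel":[21.2,39.9,0.5],"twist":[0,0,-0.0926]},{"gripper":85,"travel":[21.2,39.9,0.5],"twist":[0,0,-0.0926]},{"gripper":85,"travel":[21.2,39.9,0.5],"twist":[0,0,-0.0926]},{"gripper":85,"travel":[21.2,39.9,0.5],"twist":[0,0,-0.0926]},{"gripper":85,"travel":[21.2,39.9,0.5],"twist":[0,0,-0.0926]},{"gripper":85,"travel":[21.2,39.9,0.5],"twist":[0,0,-0.0926]},{"gripper":85,"travel":[0,0,25],"twist":[0,0,0]},{"gripper":85,"travel":[0,0,0],"twist":[0,0,0]}]'; python3 - <<'E'
from h import *
plan((421,186.5,5,210.6)); c=bot.calibration("wrist"); im=bot.camera("wrist"); cv2.imwrite("pics/w4.png",im[:,:,::-1])
H=hsv(im); m=(H[...,1]<75)&(H[...,2]>90)
for s,cen,l in blobs(im,m,1500): 
    k=cv2.findContours(l.astype(np.uint8),0,1)[0][0][:,0]; print(cen.round(),cv2.minAreaRect((cast(c,k,.012)[:,:2]*1000).astype(np.float32)))
E
```

```text
time: 9.3
ee_pos: [0.4181, 0.1861, 0.0799]
tcp_rot: [180.0, -0.2, -149.3]
wrist_force: [-0.0, 0.2, -0.1]
opening: 0.0852
grasp_force: 0.0
(421, 186.5, 5, 210.6) N 2 travel [-1.4, -0.6, 37.5] twist [0.0001, -0.0014, 0.0006]
[318. 211.] ((420.6244201660156, 186.49017333984375), (81.0286636352539, 25.87409210205078), 30.668697357177734)
[492. 266.] ((400.6644592285156, 315.51239013671875), (54.512001037597656, 101.69397735595703), 4.970949649810791)
```

View pics/w4.png

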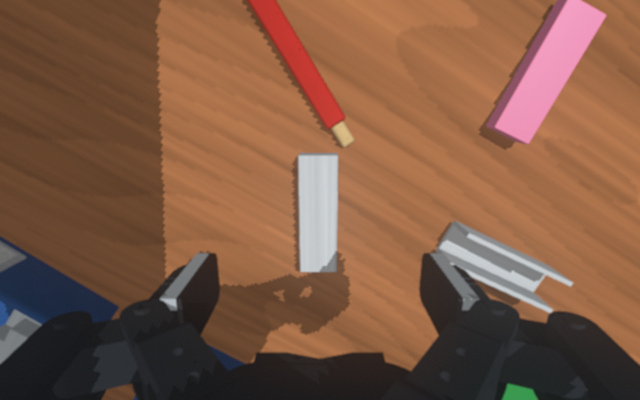

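The long flat is at (318,211), the right size and centred. The long channel (505,265) is about 35 mm clear of the right finger. Descend and grip.

```bash
python3 -m crank '[{"gripper":85,"travel":[-1.4,-0.6,38],"twist":[0,0,0]},{"gripper":85,"travel":[-1.4,-0.6,26],"twist":[0,0,0]},{"gripper":40,"travel":[0,0,9],"twist":[0,0,0]},{"gripper":15,"travel":[0,0,0],"twist":[0,0,0]},{"gripper":15,"travel":[0,0,0],"twist":[0,0,0]},{"gripper":15,"travel":[0,0,0],"twist":[0,0,0]},{"gripper":15,"travel":[0,0,0],"twist":[0,0,0]},{"gripper":15,"travel":[0,0,0],"twist":[0,0,0]}]' 60; python3 -c "
from h import *
x,y,t=slot('flat',0,0)
plan((421,186.5,120,210.6),(x,y,120,t),(x,y,12,t))"
```

```text
time: 10.35
ee_pos: [0.4233, 0.187, 0.0099]
tcp_rot: [-180.0, 0.1, -149.4]
wrist_force: [-1.1, -0.6, 5.4]
opening: 0.0215
grasp_force: 58.5
(421, 186.5, 120, 210.6) N 3 travel [0.7, 0.2, -36.7] twist [-0.0002, 0.0008, 0.0001]
(np.float64(613.0), np.float64(-9.0), 120, 173.5) N 6 travel [-22.8, -40.5, -0.0] twist [0.0, -0.0, 0.1079]
(np.float64(613.0), np.float64(-9.0), 12, 173.5) N 3 travel [-0.0, -0.0, 36.0] twist [0.0, 0.0, 0.0]
```

```bash
python3 -m crank '[{"gripper":15,"travel":[0.7,0.2,-37],"twist":[0,0,0]},{"gripper":15,"travel":[0.7,0.2,-37],"twist":[0,0,0]},{"gripper":15,"travel":[0.7,0.2,-37],"twist":[0,0,0]},{"gripper":15,"travel":[-22.8,-40.5,0],"twist":[0,0,0.1079]},{"gripper":15,"travel":[-22.8,-40.5,0],"twist":[0,0,0.1079]},{"gripper":15,"travel":[-22.8,-40.5,0],"twist":[0,0,0.1079]},{"gripper":15,"travel":[-22.8,-40.5,0],"twist":[0,0,0.1079]},{"gripper":15,"travel":[-22.8,-40.5,0],"twist":[0,0,0.1079]},{"gripper":15,"travel":[-22.8,-40.5,0],"twist":[0,0,0.1079]},{"gripper":15,"travel":[0,0,0],"twist":[0,0,0]},{"gripper":15,"travel":[0,0,0],"twist":[0,0,0]}]'; python3 - <<'E'
from h import *
x,y,t=slot('flat',0,0); plan((x,y,13.5,t)); im=bot.camera("wrist"); cv2.imwrite("pics/w5.png",im[:,:,::-1])
E
```

```text
time: 11.72
ee_pos: [0.6126, -0.0092, 0.1196]
tcp_rot: [180.0, 0.0, 173.5]
wrist_force: [0.4, 0.2, -0.3]
opening: 0.0216
grasp_force: 58.9
(np.float64(613.0), np.float64(-9.0), 13.5, 173.5) N 3 travel [-0.1, 0.1, 35.4] twist [0.0001, 0.0, 0.0002]
```

View pics/w5.png

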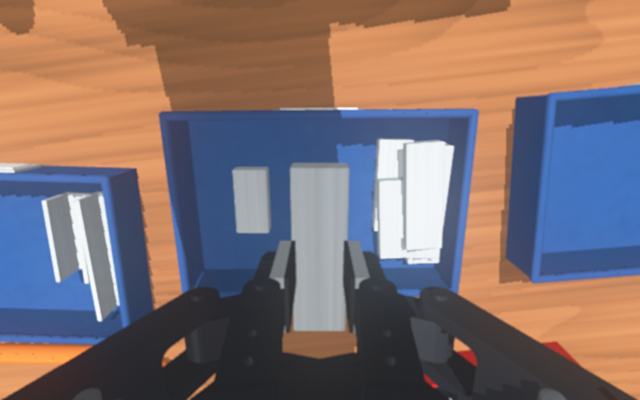

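The short flat lies flat and aligned at (251,200), and the held long one has clearance on both sides. Lower it.

```bash
python3 -m crank '[{"gripper":15,"travel":[0,0,38],"twist":[0,0,0]},{"gripper":15,"travel":[0,0,38],"twist":[0,0,0]},{"gripper":15,"travel":[0,0,18],"twist":[0,0,0]},{"gripper":15,"travel":[0,0,7],"twist":[0,0,0]},{"gripper":15,"travel":[0,0,3],"twist":[0,0,0]},{"gripper":15,"travel":[0,0,1],"twist":[0,0,0]},{"gripper":15,"travel":[0,0,1],"twist":[0,0,0]},{"gripper":15,"travel":[0,0,0],"twist":[0,0,0]}]'
```

```text
time: 12.78
ee_pos: [0.6129, -0.0093, 0.0137]
tcp_rot: [180.0, 0.0, 173.5]
wrist_force: [0.4, 0.2, -1.3]
opening: 0.0212
grasp_force: 58.9
```

```bash
python3 -m crank '[{"gripper":15,"travel":[0,0,1],"twist":[0,0,0]},{"gripper":15,"travel":[0,0,0.5],"twist":[0,0,0]},{"gripper":15,"travel":[0,0,0],"twist":[0,0,0]}]'
```

```text
time: 13.15
ee_pos: [0.6129, -0.0093, 0.013]
tcp_rot: [180.0, 0.1, 173.5]
wrist_force: [-3.1, -0.0, 6.8]
opening: 0.0216
grasp_force: 60.6
```

Contact (7 N). Release, lift and go over the short channel.

```bash
python3 -m crank '[{"gripper":36,"travel":[0,0,0],"twist":[0,0,0]},{"gripper":36,"travel":[0,0,0],"twist":[0,0,0]},{"gripper":36,"travel":[0,0,0],"twist":[0,0,0]},{"gripper":36,"travel":[0,0,-10],"twist":[0,0,0]},{"gripper":36,"travel":[0,0,-40],"twist":[0,0,0]},{"gripper":36,"travel":[0,0,-40],"twist":[0,0,0]},{"gripper":85,"travel":[0,0,-20],"twist":[0,0,0]}]'; python3 -c "
from h import *
plan((432,-78,120,215.8))"
```

```text
time: 14.02
ee_pos: [0.6135, -0.0093, 0.1252]
tcp_rot: [180.0, 0.2, 173.5]
wrist_force: [-0.3, -0.2, -0.9]
opening: 0.0527
grasp_force: 0.0
(432, -78, 120, 215.8) N 5 travel [39.0, -7.1, 1.0] twist [-0.0002, 0.0007, -0.1476]
```

```bash
python3 -m crank '[{"gripper":85,"travel":[39,-7.1,1],"twist":[0,0,-0.1476]},{"gripper":85,"travel":[39,-7.1,1],"twist":[0,0,-0.1476]},{"gripper":85,"travel":[39,-7.1,1],"twist":[0,0,-0.1476]},{"gripper":85,"travel":[39,-7.1,1],"twist":[0,0,-0.1476]},{"gripper":85,"travel":[39,-7.1,1],"twist":[0,0,-0.1476]},{"gripper":85,"travel":[0,0,0],"twist":[0,0,0]},{"gripper":85,"travel":[0,0,0],"twist":[0,0,0]}]'; python3 - <<'E'
from h import *
plan((432,-78,5,215.8)); c=bot.calibration("wrist"); im=bot.camera("wrist"); cv2.imwrite("pics/w6.png",im[:,:,::-1])
np.save("w6c.npy",c,allow_pickle=True)
E
```

```text
time: 14.9
ee_pos: [0.4319, -0.078, 0.1175]
tcp_rot: [-179.9, 0.1, -144.3]
wrist_force: [0.3, 0.4, 0.2]
opening: 0.0851
grasp_force: 0.0
(432, -78, 5, 215.8) N 3 travel [0.0, 0.0, 37.5] twist [-0.0003, 0.0004, -0.0006]
```

View pics/w6.png

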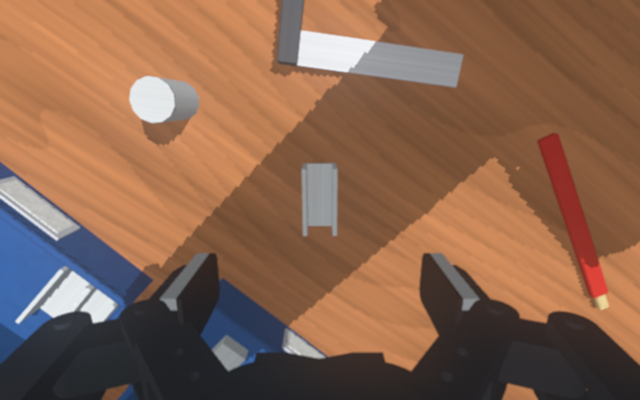

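The short channel is at (320,200), aligned with its rims vertical at columns 303 and 337. The round's top is at (153,99). Refining both.

```bash
python3 - <<'E'
from h import *
c=np.load("w6c.npy",allow_pickle=True).item()
P=cast(c,[[303,165],[337,165],[337,236],[303,236]],.025)[:,:2]*1000; print(P.round(1),P.mean(0),np.linalg.norm(P[1]-P[0]),np.linalg.norm(P[2]-P[1]))
im=cv2.imread("pics/w6.png")[:,:,::-1].copy();H=hsv(im);
for s,cen,l in blobs(im,(H[...,1]<60)&(H[...,2]>185),300): print(cen.round(),s[2:],(cast(c,[cen],.045)[0]*1000).round())
plan((*P.mean(0),5,215.8))
E
```

```text
[[ 417.3 -102.4]
 [ 403.5  -83.2]
 [ 446.1  -51.7]
 [ 460.7  -72.1]] [431.90650592 -77.33434626] 23.633065564529723 52.90629547674536
[331.  51.] [  79   42 2275] [ 349. -129.   45.]
[152.  99.] [  46   47 1659] [ 434. -201.   45.]
[ 35. 207.] [  71   53 1221] [ 540. -232.   45.]
[ 39. 296.] [ 47  55 315] [ 602. -203.   45.]
[ 67. 296.] [  49   46 1209] [ 590. -187.   45.]
[ 99. 306.] [ 33  33 640] [ 584. -165.   45.]
(np.float64(431.906505916957), np.float64(-77.33434626058838), 5, 215.8) N 3 travel [-0.0, 0.2, 37.4] twist [-0.0002, 0.0003, -0.0004]
```

```bash
python3 -m crank '[{"gripper":85,"travel":[0,0.5,40],"twist":[0,0,0]},{"gripper":85,"travel":[0,0,40],"twist":[0,0,0]},{"gripper":85,"travel":[0,0,22],"twist":[0,0,0]},{"gripper":40,"travel":[0,0,8],"twist":[0,0,0]},{"gripper":15,"travel":[0,0,0],"twist":[0,0,0]},{"gripper":15,"travel":[0,0,0],"twist":[0,0,0]},{"gripper":15,"travel":[0,0,0],"twist":[0,0,0]},{"gripper":15,"travel":[0,0,0],"twist":[0,0,0]},{"gripper":15,"travel":[0,0,0],"twist":[0,0,0]}]' 50; python3 -c "
from h import *
x,y,t=slot('channel',0,-52)
plan((432,-78,120,215.8),(x,y,120,t),(x,y,12,t))"
```

```text
time: 16.08
ee_pos: [0.432, -0.0777, 0.0081]
tcp_rot: [-179.9, 0.1, -144.2]
wrist_force: [1.0, 0.6, 6.1]
opening: 0.024
grasp_force: 50.8
(432, -78, 120, 215.8) N 3 travel [0.0, -0.1, -37.3] twist [-0.0005, 0.0006, 0.0]
(np.float64(614.7), np.float64(-305.6), 120, 172.5) N 7 travel [-15.7, -39.7, -0.0] twist [0.0, -0.0, 0.108]
(np.float64(614.7), np.float64(-305.6), 12, 172.5) N 3 travel [0.0, -0.0, 36.0] twist [0.0, -0.0, -0.0]
```

```bash
python3 -m crank '[{"gripper":15,"travel":[0,0,-37],"twist":[0,0,0]},{"gripper":15,"travel":[0,0,-37],"twist":[0,0,0]},{"gripper":15,"travel":[0,0,-37],"twist":[0,0,0]},{"gripper":15,"travel":[-15.7,-39.7,0],"twist":[0,0,0.108]},{"gripper":15,"travel":[-15.7,-39.7,0],"twist":[0,0,0.108]},{"gripper":15,"travel":[-15.7,-39.7,0],"twist":[0,0,0.108]},{"gripper":15,"travel":[-15.7,-39.7,0],"twist":[0,0,0.108]},{"gripper":15,"travel":[-15.7,-39.7,0],"twist":[0,0,0.108]},{"gripper":15,"travel":[-15.7,-39.7,0],"twist":[0,0,0.108]},{"gripper":15,"travel":[-15.7,-39.7,0],"twist":[0,0,0.108]},{"gripper":15,"travel":[0,0,0],"twist":[0,0,0]},{"gripper":15,"travel":[0,0,0],"twist":[0,0,0]}]'; python3 - <<'E'
from h import *
x,y,t=slot('channel',0,-52); plan((x,y,12,t)); im=bot.camera("wrist"); cv2.imwrite("pics/w7.png",im[:,:,::-1]); np.save("w7c.npy",bot.calibration("wrist"),allow_pickle=True)
E
```

```text
time: 17.58
ee_pos: [0.6138, -0.3048, 0.1177]
tcp_rot: [180.0, -0.0, 172.5]
wrist_force: [0.1, -0.5, 1.2]
opening: 0.0236
grasp_force: 50.1
(np.float64(614.7), np.float64(-305.6), 12, 172.5) N 3 travel [-0.3, -0.2, 35.2] twist [0.0001, -0.0002, 0.0002]
```

View pics/w7.png

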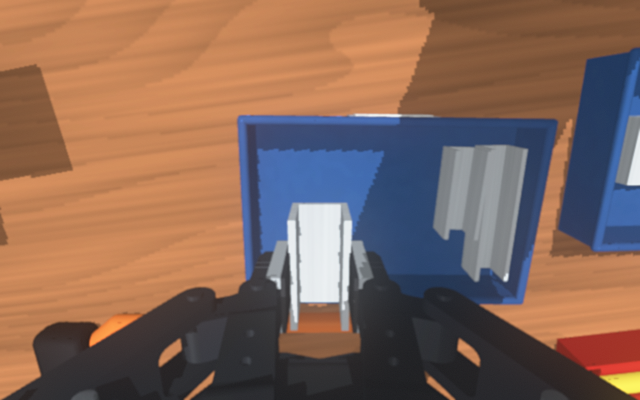

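Well aligned with the channel tray: rim edge (240,117)-(556,121), stock at (480,210). Lower it.

```bash
python3 -m crank '[{"gripper":15,"travel":[0,0,38],"twist":[0,0,0.01]},{"gripper":15,"travel":[0,0,38],"twist":[0,0,0]},{"gripper":15,"travel":[0,0,18],"twist":[0,0,0]},{"gripper":15,"travel":[0,0,7],"twist":[0,0,0]},{"gripper":15,"travel":[0,0,3],"twist":[0,0,0]},{"gripper":15,"travel":[0,0,1],"twist":[0,0,0]},{"gripper":15,"travel":[0,0,1],"twist":[0,0,0]},{"gripper":15,"travel":[0,0,0],"twist":[0,0,0]}]'
```

```text
time: 18.62
ee_pos: [0.6142, -0.3051, 0.0122]
tcp_rot: [-180.0, 0.0, 171.9]
wrist_force: [0.1, 0.1, -0.1]
opening: 0.024
grasp_force: 50.1
```

```bash
python3 -m crank '[{"gripper":15,"travel":[0,0,1],"twist":[0,0,0]},{"gripper":15,"travel":[0,0,0.6],"twist":[0,0,0]},{"gripper":15,"travel":[0,0,0],"twist":[0,0,0]}]'
```

```text
time: 19.0
ee_pos: [0.6142, -0.3051, 0.0112]
tcp_rot: [-180.0, 0.0, 171.9]
wrist_force: [-2.4, 1.7, 6.3]
opening: 0.0237
grasp_force: 50.9
```

```bash
python3 -m crank '[{"gripper":36,"travel":[0,0,0],"twist":[0,0,0]},{"gripper":36,"travel":[0,0,0],"twist":[0,0,0]},{"gripper":36,"travel":[0,0,0],"twist":[0,0,0]},{"gripper":36,"travel":[0,0,-10],"twist":[0,0,0]},{"gripper":36,"travel":[0,0,-40],"twist":[0,0,0]},{"gripper":36,"travel":[0,0,-40],"twist":[0,0,0]},{"gripper":85,"travel":[0,0,-20],"twist":[0,0,0]}]'; python3 -c "
from h import *
plan((434,-201,120,172),(434,-201,7,172))
print(cast(bot.calibration('scene'),[[152,258]],.032))"
```

```text
time: 19.88
ee_pos: [0.6148, -0.3054, 0.1239]
tcp_rot: [-179.9, 0.2, 171.9]
wrist_force: [0.3, 0.3, -0.9]
opening: 0.0526
grasp_force: 0.0
(434, -201, 120, 172) N 5 travel [38.7, 15.6, 0.7] twist [-0.0002, 0.0007, -0.0003]
(434, -201, 7, 172) N 3 travel [0.0, -0.0, 37.7] twist [0.0, -0.0, 0.0]
[[ 0.37987814 -0.32262816  0.032     ]]
```

```bash
python3 -m crank '[{"gripper":85,"travel":[38.7,15.6,0.7],"twist":[0,0,0]},{"gripper":85,"travel":[38.7,15.6,0.7],"twist":[0,0,0]},{"gripper":85,"travel":[38.7,15.6,0.7],"twist":[0,0,0]},{"gripper":85,"travel":[38.7,15.6,0.7],"twist":[0,0,0]},{"gripper":85,"travel":[38.7,15.6,0.7],"twist":[0,0,0]},{"gripper":85,"travel":[0,0,20],"twist":[0,0,0]},{"gripper":85,"travel":[0,0,0],"twist":[0,0,0]},{"gripper":85,"travel":[0,0,0],"twist":[0,0,0]}]'; python3 - <<'E'
from h import *
c=bot.calibration("wrist"); im=bot.camera("wrist"); H=hsv(im)
for s,cen,l in blobs(im,(H[...,1]<60)&(H[...,2]>185),300):
    if abs(cen[0]-320)<150: print(cen.round(),s[2:],(cast(c,[cen],.045)[0]*1000).round())
plan((434,-201,7,172))
E
```

```text
time: 20.88
ee_pos: [0.4339, -0.2008, 0.0976]
tcp_rot: [-180.0, 0.0, 171.9]
wrist_force: [0.3, 0.0, -0.5]
opening: 0.0849
grasp_force: 0.0
[398.  57.] [  52   65 1527] [ 349. -146.   45.]
[317. 220.] [  45   43 1519] [ 434. -202.   45.]
(434, -201, 7, 172) N 2 travel [0.0, -0.0, 45.3] twist [-0.0001, 0.0004, -0.0007]
```

```bash
python3 -m crank '[{"gripper":85,"travel":[0,-0.5,38],"twist":[0,0,0]},{"gripper":85,"travel":[0,0,35],"twist":[0,0,0]},{"gripper":85,"travel":[0,0,17],"twist":[0,0,0]},{"gripper":40,"travel":[0,0,0],"twist":[0,0,0]},{"gripper":18,"travel":[0,0,0],"twist":[0,0,0]},{"gripper":18,"travel":[0,0,0],"twist":[0,0,0]},{"gripper":18,"travel":[0,0,0],"twist":[0,0,0]},{"gripper":18,"travel":[0,0,0],"twist":[0,0,0]},{"gripper":18,"travel":[0,0,0],"twist":[0,0,0]}]' 60; python3 -c "
from h import *
x,y,t=slot('round',0,-30)
plan((434,-201,140,172),(x,y,140,t),(x,y,12,t))"
```

```text
time: 22.05
ee_pos: [0.4342, -0.2015, 0.0081]
tcp_rot: [-180.0, 0.1, 171.9]
wrist_force: [-0.4, 0.5, 5.9]
opening: 0.0266
grasp_force: 58.8
(434, -201, 140, 172) N 3 travel [0.0, 0.1, -44.0] twist [-0.0002, 0.0008, -0.0004]
(np.float64(620.4), np.float64(214.5), 140, 178.8) N 10 travel [-15.0, 43.0, 0.0] twist [0.0, 0.0, -0.0119]
(np.float64(620.4), np.float64(214.5), 12, 178.8) N 3 travel [0.0, -0.0, 42.7] twist [0.0, 0.0, -0.0]
```

```bash
python3 -m crank '[{"gripper":18,"travel":[0,0,-40],"twist":[0,0,0]},{"gripper":18,"travel":[0,0,-50],"twist":[0,0,0]},{"gripper":18,"travel":[-15,43,-42],"twist":[0,0,-0.012]},{"gripper":18,"travel":[-15,43,0],"twist":[0,0,-0.012]},{"gripper":18,"travel":[-15,43,0],"twist":[0,0,-0.012]},{"gripper":18,"travel":[-15,43,0],"twist":[0,0,-0.012]},{"gripper":18,"travel":[-15,43,0],"twist":[0,0,-0.012]},{"gripper":18,"travel":[-15,43,0],"twist":[0,0,-0.012]},{"gripper":18,"travel":[-15,43,0],"twist":[0,0,-0.012]},{"gripper":18,"travel":[-15,43,0],"twist":[0,0,-0.012]},{"gripper":18,"travel":[-15,43,0],"twist":[0,0,-0.012]},{"gripper":18,"travel":[-15,43,0],"twist":[0,0,-0.012]}]'; python3 -m crank '[{"gripper":18,"travel":[0,0,0],"twist":[0,0,0]},{"gripper":18,"travel":[0,0,0],"twist":[0,0,0]}]'; python3 - <<'E'
from h import *
x,y,t=slot('round',0,-30); plan((x,y,11.5,t)); im=bot.camera("wrist"); cv2.imwrite("pics/w8.png",im[:,:,::-1])
E
```

```text
time: 23.55
ee_pos: [0.6205, 0.2155, 0.139]
tcp_rot: [180.0, 0.0, 178.8]
wrist_force: [0.6, -0.6, -1.0]
opening: 0.027
grasp_force: 59.3
time: 23.8
ee_pos: [0.6198, 0.2138, 0.1386]
tcp_rot: [-180.0, -0.0, 178.8]
wrist_force: [-0.4, -1.0, -1.4]
opening: 0.0269
grasp_force: 59.4
(np.float64(620.4), np.float64(214.5), 11.5, 178.8) N 3 travel [-0.2, 0.2, 42.4] twist [-0.0001, -0.0002, 0.0001]
```

View pics/w8.png

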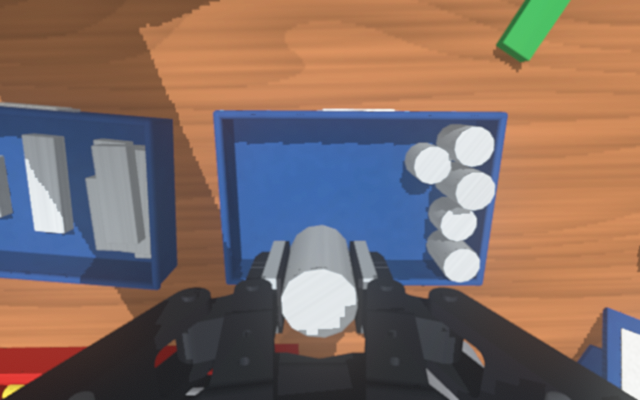

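The round is held upright over the empty part of the round tray, with stock at (455,200). Lower it.

```bash
python3 -m crank '[{"gripper":18,"travel":[0,0.5,40],"twist":[0,0,0]},{"gripper":18,"travel":[0,0,40],"twist":[0,0,0]},{"gripper":18,"travel":[0,0,30],"twist":[0,0,0]},{"gripper":18,"travel":[0,0,10],"twist":[0,0,0]},{"gripper":18,"travel":[0,0,4],"twist":[0,0,0]},{"gripper":18,"travel":[0,0,2],"twist":[0,0,0]},{"gripper":18,"travel":[0,0,0.5],"twist":[0,0,0]},{"gripper":18,"travel":[0,0,0],"twist":[0,0,0]}]'
```

```text
time: 24.85
ee_pos: [0.6204, 0.2147, 0.0129]
tcp_rot: [180.0, 0.1, 178.8]
wrist_force: [1.4, -0.3, -1.0]
opening: 0.0267
grasp_force: 59.4
```

```bash
python3 -m crank '[{"gripper":18,"travel":[0,0,1],"twist":[0,0,0]},{"gripper":18,"travel":[0,0,0.7],"twist":[0,0,0]},{"gripper":18,"travel":[0,0,0],"twist":[0,0,0]}]'
```

```text
time: 25.22
ee_pos: [0.6202, 0.2146, 0.0112]
tcp_rot: [180.0, 0.0, 178.8]
wrist_force: [-1.7, -0.3, 4.2]
opening: 0.0265
grasp_force: 59.8
```

```bash
python3 -m crank '[{"gripper":40,"travel":[0,0,0],"twist":[0,0,0]},{"gripper":40,"travel":[0,0,0],"twist":[0,0,0]},{"gripper":40,"travel":[0,0,0],"twist":[0,0,0]},{"gripper":40,"travel":[0,0,-10],"twist":[0,0,0]},{"gripper":40,"travel":[0,0,-40],"twist":[0,0,0]},{"gripper":40,"travel":[0,0,-45],"twist":[0,0,0]},{"gripper":85,"travel":[0,0,-35],"twist":[0,0,0]}]'; python3 -c "
from h import *
plan((388,310,125,95))"
```

```text
time: 26.1
ee_pos: [0.6203, 0.2146, 0.1434]
tcp_rot: [180.0, 0.1, 178.8]
wrist_force: [0.8, -0.0, 0.3]
opening: 0.057
grasp_force: 0.0
(388, 310, 125, 95) N 10 travel [26.3, -7.8, 1.8] twist [0.0002, 0.0001, 0.1463]
```

```bash
python3 -m crank '[{"gripper":85,"travel":[26.3,-7.8,1.8],"twist":[0,0,0.1463]},{"gripper":85,"travel":[26.3,-7.8,1.8],"twist":[0,0,0.1463]},{"gripper":85,"travel":[26.3,-7.8,1.8],"twist":[0,0,0.1463]},{"gripper":85,"travel":[26.3,-7.8,1.8],"twist":[0,0,0.1463]},{"gripper":85,"travel":[26.3,-7.8,1.8],"twist":[0,0,0.1463]},{"gripper":85,"travel":[26.3,-7.8,1.8],"twist":[0,0,0.1463]},{"gripper":85,"travel":[26.3,-7.8,1.8],"twist":[0,0,0.1463]},{"gripper":85,"travel":[26.3,-7.8,1.8],"twist":[0,0,0.1463]},{"gripper":85,"travel":[26.3,-7.8,1.8],"twist":[0,0,0.1463]},{"gripper":85,"travel":[26.3,-7.8,1.8],"twist":[0,0,0.1463]},{"gripper":85,"travel":[0,0,0],"twist":[0,0,0]},{"gripper":85,"travel":[0,0,0],"twist":[0,0,0]}]'; python3 - <<'E'
from h import *
np.save("w9c.npy",bot.calibration("wrist"),allow_pickle=True); im=bot.camera("wrist"); cv2.imwrite("pics/w9.png",im[:,:,::-1]); print(bot.get_obs()["q"].round())
E
```

```text
time: 27.6
ee_pos: [0.3884, 0.3099, 0.123]
tcp_rot: [180.0, -0.0, 95.1]
wrist_force: [-0.1, 0.0, -0.8]
opening: 0.0851
grasp_force: 0.0
[ 39.  -3. -10.  83.  -0. 123.]
```

View pics/w9.png

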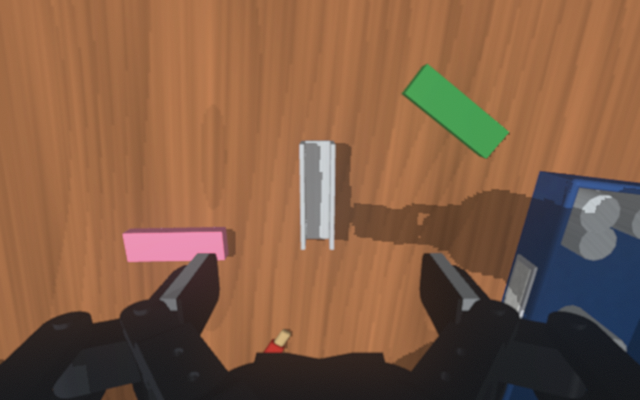

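The channel is at (318,195), with rims at columns 302 and 333. The pink block (174,245) may be near the left finger, so I'll check its clearance.

```bash
python3 - <<'E'
from h import *
c=np.load("w9c.npy",allow_pickle=True).item()
P=cast(c,[[300,143],[335,143],[335,249],[301,249]],.025)[:,:2]*1000; print(P.round(1),P.mean(0),np.linalg.norm(P[2]-P[1]))
print((cast(c,[[223,228],[226,261],[125,261]],.012)*1000).round())
print((cast(c,[[404,93],[487,158]],.012)*1000).round())
x,y=P.mean(0); plan((x,y,5,95))
E
```

```text
[[372.4 351.4]
 [396.8 353.6]
 [404.9 273.8]
 [379.1 271.5]] [388.29878841 312.55612793] 80.19624868684895
[[316. 278.  12.]
 [319. 250.  12.]
 [237. 243.  12.]]
[[443. 392.  12.]
 [512. 351.  12.]]
(np.float64(388.2987884130726), np.float64(312.5561279261315), 5, 95) N 3 travel [1.0, -0.0, 39.3] twist [0.0001, -0.0, 0.0003]
```

```bash
python3 -m crank '[{"gripper":65,"travel":[1,0,40],"twist":[0,0,-0.01]},{"gripper":65,"travel":[1.5,0,40],"twist":[0,0,0]},{"gripper":65,"travel":[0,0,28],"twist":[0,0,0]},{"gripper":65,"travel":[0,0,8],"twist":[0,0,0]},{"gripper":15,"travel":[0,0,0],"twist":[0,0,0]},{"gripper":15,"travel":[0,0,0],"twist":[0,0,0]},{"gripper":15,"travel":[0,0,0],"twist":[0,0,0]},{"gripper":15,"travel":[0,0,0],"twist":[0,0,0]},{"gripper":15,"travel":[0,0,0],"twist":[0,0,0]},{"gripper":15,"travel":[0,0,0],"twist":[0,0,0]}]' 60; python3 -c "
from h import *
x,y,t=slot('channel',0,0);t=171.9
plan((388,312.5,140,95.8),(500,50,140,130),(x,y,140,t),(x,y,12,t))"
```

```text
time: 28.9
ee_pos: [0.3889, 0.3132, 0.0082]
tcp_rot: [179.9, -0.1, 95.6]
wrist_force: [-0.6, -0.9, 5.9]
opening: 0.024
grasp_force: 59.7
(388, 312.5, 140, 95.8) N 3 travel [-0.2, -0.3, -43.9] twist [0.0008, -0.0004, -0.0015]
(500, 50, 140, 130) N 6 travel [-48.2, 2.6, -0.0] twist [0.0, 0.0, -0.0995]
(np.float64(621.5), np.float64(-254.0), 140, 171.9) N 7 travel [-38.6, -28.2, -0.0] twist [-0.0, 0.0, -0.1045]
(np.float64(621.5), np.float64(-254.0), 12, 171.9) N 3 travel [0.0, -0.0, 42.7] twist [0.0, 0.0, -0.0]
```

```bash
python3 -m crank '[{"gripper":15,"travel":[0,0,-44],"twist":[0,0,0]},{"gripper":15,"travel":[0,0,-44],"twist":[0,0,0]},{"gripper":15,"travel":[0,0,-44],"twist":[0,0,0]},{"gripper":15,"travel":[-48.2,2.6,0],"twist":[0,0,-0.0995]},{"gripper":15,"travel":[-48.2,2.6,0],"twist":[0,0,-0.0995]},{"gripper":15,"travel":[-48.2,2.6,0],"twist":[0,0,-0.0995]},{"gripper":15,"travel":[-48.2,2.6,0],"twist":[0,0,-0.0995]},{"gripper":15,"travel":[-48.2,2.6,0],"twist":[0,0,-0.0995]},{"gripper":15,"travel":[-48.2,2.6,0],"twist":[0,0,-0.0995]}]'; python3 -m crank '[{"gripper":15,"travel":[-38.6,-28.2,0],"twist":[0,0,-0.1045]},{"gripper":15,"travel":[-38.6,-28.2,0],"twist":[0,0,-0.1045]},{"gripper":15,"travel":[-38.6,-28.2,0],"twist":[0,0,-0.1045]},{"gripper":15,"travel":[-38.6,-28.2,0],"twist":[0,0,-0.1045]},{"gripper":15,"travel":[-38.6,-28.2,0],"twist":[0,0,-0.1045]},{"gripper":15,"travel":[-38.6,-28.2,0],"twist":[0,0,-0.1045]},{"gripper":15,"travel":[-38.6,-28.2,0],"twist":[0,0,-0.1045]},{"gripper":15,"travel":[0,0,0],"twist":[0,0,0]},{"gripper":15,"travel":[0,0,0],"twist":[0,0,0]}]'; python3 - <<'E'
from h import *
x,y,t=slot('channel',0,0);t=171.9; plan((x,y,120,t)); im=bot.camera("wrist"); cv2.imwrite("pics/w10.png",im[:,:,::-1])
E
```

```text
time: 30.02
ee_pos: [0.4998, 0.0481, 0.1395]
tcp_rot: [179.9, 0.1, 129.9]
wrist_force: [0.5, -0.4, 1.0]
opening: 0.0239
grasp_force: 59.1
time: 31.15
ee_pos: [0.6192, -0.2547, 0.1386]
tcp_rot: [180.0, -0.0, 171.6]
wrist_force: [0.2, 0.2, -0.3]
opening: 0.0235
grasp_force: 59.1
(np.float64(621.5), np.float64(-254.0), 120, 171.9) N 1 travel [-2.2, 1.1, 18.6] twist [0.0002, -0.0003, -0.005]
```

View pics/w10.png

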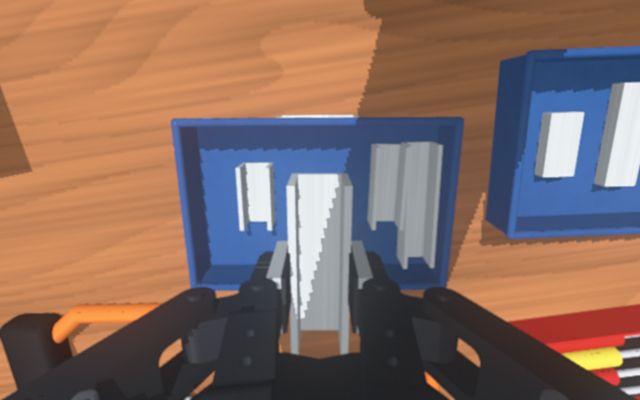

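The short channel is at (257,195) open side up, stock starts at (372,180), and the held piece is central in the gap. Lower it.

```bash
python3 -m crank '[{"gripper":15,"travel":[-2.2,1,40],"twist":[0,0,0]},{"gripper":15,"travel":[0,0,40],"twist":[0,0,0]},{"gripper":15,"travel":[0,0,30],"twist":[0,0,0]},{"gripper":15,"travel":[0,0,10],"twist":[0,0,0]},{"gripper":15,"travel":[0,0,4],"twist":[0,0,0]},{"gripper":15,"travel":[0,0,1.5],"twist":[0,0,0]},{"gripper":15,"travel":[0,0,0],"twist":[0,0,0]},{"gripper":15,"travel":[0,0,0],"twist":[0,0,0]}]'
```

```text
time: 32.2
ee_pos: [0.622, -0.2544, 0.0138]
tcp_rot: [-180.0, 0.1, 171.7]
wrist_force: [-0.2, 0.2, -0.8]
opening: 0.0232
grasp_force: 59.1
```

```bash
python3 -m crank '[{"gripper":15,"travel":[0,0,1.2],"twist":[0,0,0]},{"gripper":15,"travel":[0,0,1],"twist":[0,0,0]},{"gripper":15,"travel":[0,0,0.5],"twist":[0,0,0]},{"gripper":15,"travel":[0,0,0],"twist":[0,0,0]}]'
```

```text
time: 32.7
ee_pos: [0.6217, -0.2543, 0.0112]
tcp_rot: [-180.0, 0.0, 171.7]
wrist_force: [-2.6, 0.3, 5.7]
opening: 0.0236
grasp_force: 60.0
```

Contact. Release, lift, back away and take the final view.

```bash
python3 -m crank '[{"gripper":36,"travel":[0,0,0],"twist":[0,0,0]},{"gripper":36,"travel":[0,0,0],"twist":[0,0,0]},{"gripper":36,"travel":[0,0,0],"twist":[0,0,0]},{"gripper":36,"travel":[0,0,-10],"twist":[0,0,0]},{"gripper":36,"travel":[0,0,-40],"twist":[0,0,0]},{"gripper":36,"travel":[0,0,-45],"twist":[0,0,0]},{"gripper":36,"travel":[45,0,-40],"twist":[0,0,0]},{"gripper":36,"travel":[45,0,-40],"twist":[0,0,0]},{"gripper":36,"travel":[45,0,-30],"twist":[0,0,0]},{"gripper":36,"travel":[40,0,0],"twist":[0,0,0]},{"gripper":36,"travel":[0,0,0],"twist":[0,0,0]},{"gripper":36,"travel":[0,0,0],"twist":[0,0,0]}]'; python3 - <<'E'
from h import *
a=bot.camera("scene"); cv2.imwrite("pics/end.png",cv2.resize(a[130:400,130:490],(800,600),interpolation=cv2.INTER_CUBIC)[:,:,::-1])
E
```

```text
time: 34.2
ee_pos: [0.4489, -0.229, 0.2159]
tcp_rot: [-180.0, 0.1, 171.7]
wrist_force: [-1.5, 0.1, 0.2]
opening: 0.0362
grasp_force: 0.0
```

View pics/end.png

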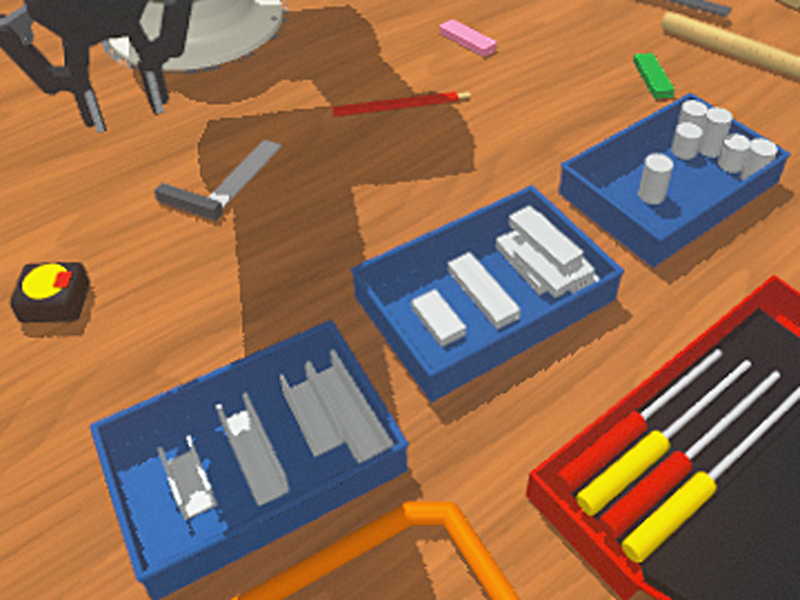

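The final view shows the channels at (187,480) and (252,450), open side up. The flats lie flat at (438,317) and (484,290), and the round stands at (655,180). The tape is untouched. Handing in.

```bash
python3 -c "
from workcell import bot
print(bot.job_done())"
```

```text
the job is handed in; nothing more can be done
None
```

All five offcuts are in their matching trays, set down as asked with the tape measure untouched, and the job was handed in at about 34 s; no verdict was returned.

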